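# Close up the paint box

## Robot

A 6-joint arm with a two-finger parallel gripper is mounted at the origin on the work surface. World frame = base frame: x ahead of the robot, y to its left, z up, the work surface at z = 0. Lengths are in m, angles in degrees, forces in N, time in s.
With the tool pointing down it reaches from about 0.325 to 0.9 m from the base axis. Payload 3.5 kg.
Tool frame: the origin (TCP) lies on the centre line of the jaws, within the pads' length; the fingertips stand 19 mm ahead of it and the grasp point (between the pads) is the TCP; z points along the fingers, y is the line along which they close (so a half turn about z gives the same grasp; the last joint's range is limited). The gripper opens to 85 mm and grips with 20 to 120 N. Pads are 22 mm wide; open, the fingers measure 114 mm over their backs; the gripper's body (76 mm by 85 mm) begins 54 mm behind the grasp point. The pads swing forward as they close: fully open they stand 13 mm farther back than shut.
Start: joints at [-78.805, 15.837, -1.513, 72.651, 0, 84.076], TCP at [0.184, -0.597, 0.25] pointing down, gripper open.
Joint ranges: [-178.77, 178.77], [-48.84, 107.48], [-61.69, 71.31], [-111.58, 123.2], [-90, 87.43], [-180, 180]. Speed limits (degrees/s): [147.25, 147.25, 180, 180, 180, 180].

## Interface

Orientations are given as a 3x3 rotation matrix whose columns are the frame's x, y, z axes.
In Python, from plant import env gives the robot as it stands.
- The arm moves only by the tool step_arm, never from a script. Its arguments are lists of equal length, an entry for each row: "delta_pos": the shift along the tool's x, y, z as a fraction of full scale, a list of three; "rotation": the turn, a rotation vector about the tool's x, y, z as a fraction of full scale, a list of three; "grip": the gripper's target within -1 to 1 (shut at 1, half-way at 0, fully open at -1). In form: {"delta_pos": [[dx, dy, dz], ...], "rotation": [[rx, ry, rz], ...], "grip": [grip, ...]}. A call has 1 to 8 rows; each row is the pose to reach, as a shift and turn from the pose commanded when the call began, along the tool's axes at that moment; what a row does not reach only later rows make up. Full scale, the value 1, is 0.5 m for a shift and 45 degrees for a turn. A row lasts 1/10 s, in which the tool goes at most 50 mm and 8.59 degrees, less where a joint would pass 70% of its speed; a pose out of reach is approached as far as the arm can. A call with a number of a shift or a turn outside -1 to 1 is refused whole. A call with a gripper value outside its range is refused whole. The fingers move at their own pace and stop on an object; "squeeze" is the grip in N (left out, the last holds). Time passes only in rows, so rows that repeat a pose let the fingers close. It gives the time, the measured TCP pose, the force, the opening and the grip force at its end, in the units of the state.
- env.get_state(): the state, without advancing time (a new reading comes with each control period).
- env.grab_frame(name): name is "side" or "top" or "wrist"; returns a dict with "pixels" (400x640x3 uint8, red, green, blue), "fx", "fy", "cx", "cy" (pixels), "extrinsics" (4x4, takes a point from camera to world coordinates). Camera axes: x right, y down, z forward; pixel columns grow to the right and rows downward; lengths in m; the calibration is good to about 2 mm. A picture is of the moment at which its call begins. There is no depth.
- env.close_job(): hands the job in; it is judged then, once.
The state is a dict: "time": time; "qpos": joint angles; "qd": joint speeds; "effort": joint torques, N m; "tool_pos": TCP position; "tool_rot": TCP orientation; "ft_force": force on the tool from outside, world axes, zero at the start; "wrist_torque": the same for the moment, N m; "grip_width": finger opening in m; "gripper_force": force on a finger pad.
Only numpy, scipy, OpenCV 4.12 (cv2) and the standard library are available. Lean on these libraries where they do the work, as an engineer would, in place of code of your own. Each camera call takes 0.05 s, during which the arm holds its last target. There are 200 camera calls.

## Task

Close up the paint box so the paints do not dry out: with the fingertips, push its sliding cover all the way across over the paint pots and push its yellow drawer of paint tubes fully home (either one first). Leave the blue brush box's drawer open just as it stands, so the brushes can dry, and leave the bottles and the jar standing where they are. Only push: grasp and lift nothing.

Things in the scene. Friction and masses are not known exactly. Their poses are not given: they have to be found in the camera images.
- paint_box: plywood paint box fixed to the table, 180 mm deep (x) by 250 mm wide (y), rails on top up to 94 mm high; origin at the centre of its underside; its x axis points from the drawer front to the back, its y axis is the direction in which the cover closes, z up. Six paint pots (bright discs) lie in its top on the +y half; the sliding cover lies between front and back rails. It stands turned by up to about 15 degrees, left or right of the brush box.
- cover (a joint): how far the sliding cover is open, m: 0 = shut (over all the pots, against its end stop), up to 0.115; it grows as the cover moves along the paint box's -y. Slides with about 1.5 N of friction and stays where it is left.
- cover_push (a point): middle of the push face of the red thumb stop on the grey cover. The face is upright, looks along the paint box's -y, is 100 mm long (along x) and 16 mm high, from the cover's upper side at z = 92 mm to z = 108 mm (this point lies at z = 100 mm); push it along +y of the paint box. Behind the face (towards -y) the flat cover goes on for 49 mm, with the box's deck (z = 78 mm) beyond. The far side of the stop slopes down. Cover 154 x 118 x 6 mm. Axes as the paint box's.
- paint_drawer (a joint): how far the yellow drawer of the paint box is open, m: 0 = fully home, up to 0.10; it grows as the drawer comes out along the paint box's -x. About 2 N of friction; stays where it is left.
- paint_drawer_front (a point): centre of the outer face of the yellow drawer front, 36 mm above the table, face 238 mm wide, from z = 8 to 64 mm, front 10 mm thick, flat with a thin brass plate; it looks along the paint box's -x; push along +x. Paint tubes lie in the drawer. Axes as the paint box's.
- brush_box: narrow blue box with a cork top, fixed to the table, 180 mm deep (x) by 120 mm wide (y) by 78 mm high; origin at the centre of its underside, x from its drawer front to its back. Its drawer with brushes stands open and stays so.
- brush_drawer (a joint): how far the blue brush drawer is open, m: 0 = home, up to 0.10. Must stay as found.
- brush_drawer_front (a point): centre of the outer face of the blue brush drawer's front (108 mm wide, z = 8 to 64 mm).
- green_bottle_mid (a point): squeeze bottle of paint (lime green), loose, 52 mm diameter, 169 mm tall with its nozzle, standing; point on its axis 62.5 mm above its foot. Bystander: leave alone
- cream_bottle_mid (a point): squeeze bottle of paint (cream), loose, 52 mm diameter, 169 mm tall with its nozzle, standing; point on its axis 62.5 mm above its foot. Bystander: leave alone
- blue_bottle_mid (a point): squeeze bottle of paint (blue), loose, 52 mm diameter, 169 mm tall with its nozzle, standing; point on its axis 62.5 mm above its foot. Bystander: leave alone
- jar_mid (a point): red paint jar with red lid, loose, 72 mm diameter, 86 mm tall, standing; point at its centre 43 mm up. Bystander: leave alone
Things that resemble listed ones, but are neither listed nor needed, are in the scene too. Several things look just like the part that bears jar_mid: the one meant starts farthest to the robot's right.

How it is judged:
By the outcome, as a careful person would: the job done as asked, in the order asked, and still so for the second after the job is handed in, with the robot touching nothing.
It also fails if it takes over 42 s, if anything falls off the work surface, if the arm or the gripper's body presses on something with over 40 N, if the wrist force passes 120 N, or if a joint passes its speed limit or range.

## Working session

There is one attempt and no reset: what is moved stays moved. The work goes in short steps, Python scripts to look and compute and a tool call to move; the robot and the scene stay as the last step left them, time stands still between calls to the robot, and variables do not carry over. Pictures are saved under pics/ and viewed, at most 10 in all, crops included, and the job is handed in when it is done.

Besides the shell and the picture viewer there is one more tool, called after "Emit:" in YAML: its name, and indented under it one key for each argument. step_arm: Moves the arm, as the interface text tells. Shift numbers are shares of 0.5 m and turn numbers shares of 45 degrees, none past 1 either way. Its arguments: {"type":"object","properties":{"delta_pos":{"type":"array","items":{"type":"array","items":{"type":"number","minimum":-1,"maximum":1}}},"rotation":{"type":"array","items":{"type":"array","items":{"type":"number","minimum":-1,"maximum":1}}},"grip":{"type":"array","items":{"type":"number"}},"squeeze":{"type":"number"}},"required":["delta_pos","rotation","grip"]}

```bash
mkdir -p pics; cat > h.py <<'E'
import numpy as np,cv2,pickle
def grab(n,tag):
    from plant import env
    f=env.grab_frame(n); pickle.dump(f,open(f'pics/{tag}.pkl','wb'))
    cv2.imwrite(f'pics/{tag}.png',f['pixels'][:,:,::-1]); return f
def ray(f,u,v,z):
    E=np.array(f['extrinsics']); d=E[:3,:3]@np.array([(u-f['cx'])/f['fx'],(v-f['cy'])/f['fy'],1]); o=E[:3,3]
    return o+d*(z-o[2])/d[2]
def proj(f,p):
    E=np.array(f['extrinsics']); c=E[:3,:3].T@(np.array(p)-E[:3,3]); return np.array([f['fx']*c[0]/c[2]+f['cx'],f['fy']*c[1]/c[2]+f['cy']])
E
python3 - <<'E'
from h import *
for n in('top','side'):
    f=grab(n,n+'0'); print(n,f['fx'],np.round(f['extrinsics'],3).tolist())
E
```

```text
top 383.1423182253411 [[0.022, -0.995, 0.097, 0.448], [-1.0, -0.023, -0.003, 0.097], [0.006, -0.097, -0.995, 1.538], [0.0, 0.0, 0.0, 1.0]]
side 471.15411641061536 [[-0.893, -0.344, 0.29, 0.142], [-0.45, 0.694, -0.562, 1.003], [-0.008, -0.632, -0.775, 1.309], [0.0, 0.0, 0.0, 1.0]]
```

View pics/top0.png

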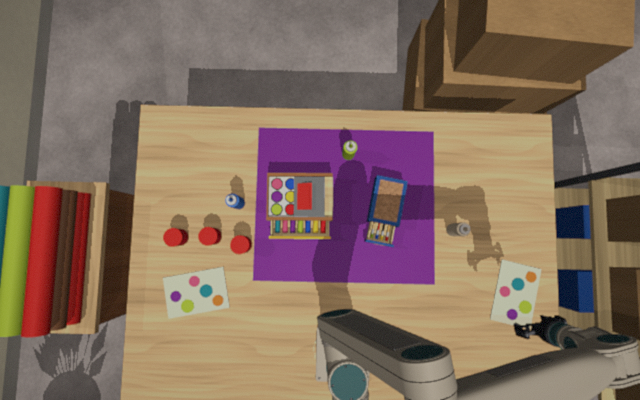

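View pics/side0.png

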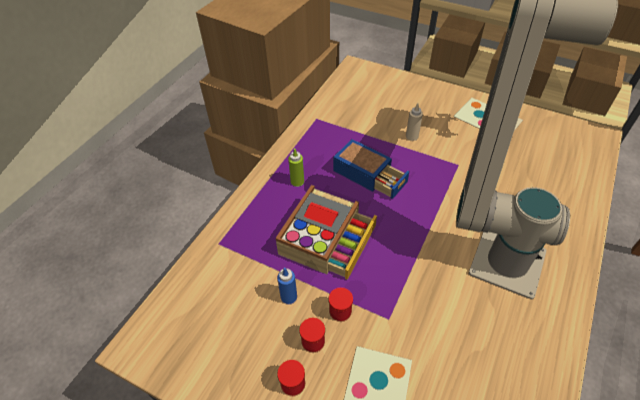

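The top view shows the paint box at about (300,205) with a grey cover and red stop, and its yellow drawer open towards the robot at y≈230. The brush box is at (385,210). Bottles are at green (350,150), blue (234,201) and cream (460,229). Look-alikes:
- **Jars:** red ones at (175,237), (209,236) and (240,244). The last is farthest right, so it's the one meant. None are to be touched.
- **Drawers:** yellow paint drawer at (300,230), blue brush drawer at (380,235). I want the yellow one.
- **Cover stop:** the only red rectangle is at (305,195).

Next is a close crop.

```bash
python3 - <<'E'
import cv2
a=cv2.imread('pics/top0.png')[140:265,220:420]; cv2.imwrite('pics/c1.png',cv2.resize(a,None,fx=4,fy=4,interpolation=cv2.INTER_CUBIC))
a=cv2.imread('pics/side0.png')[170:290,240:400]; cv2.imwrite('pics/c2.png',cv2.resize(a,None,fx=5,fy=5,interpolation=cv2.INTER_CUBIC))
E
```

```text
(no output)
```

View pics/c1.png

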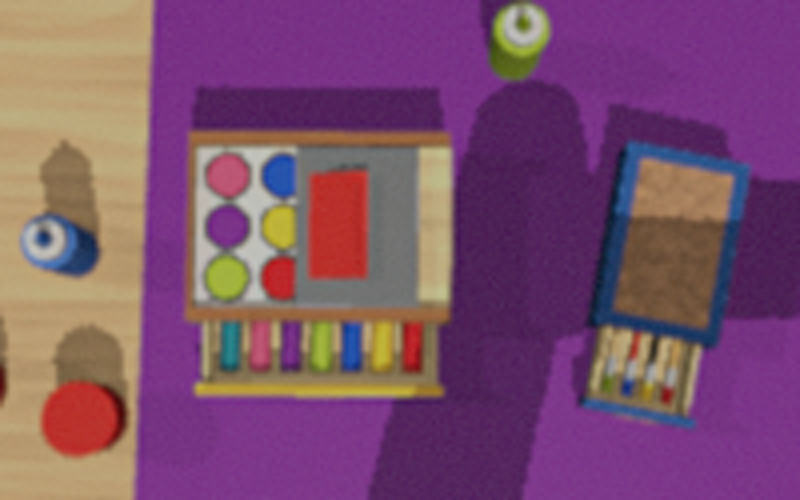

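View pics/c2.png

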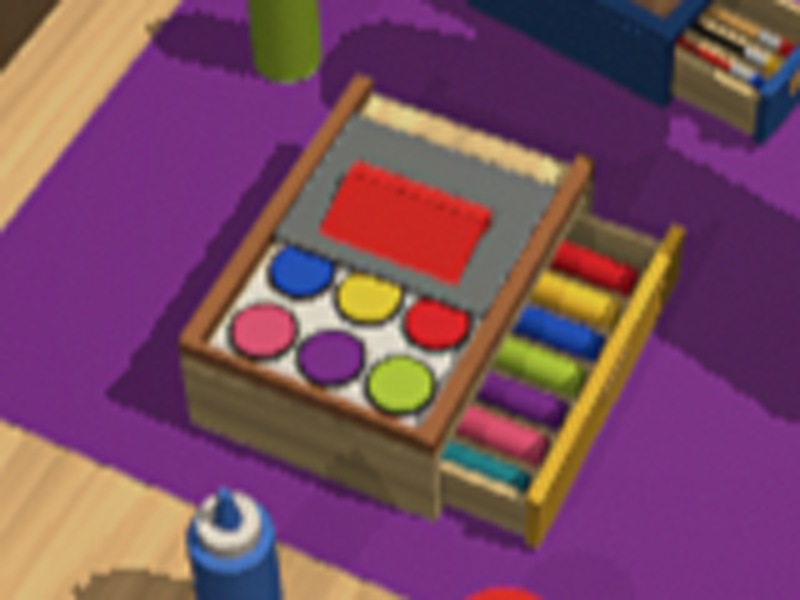

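The crops confirm it: yellow drawer front at crop y≈393, red stop push edge at crop x≈368, y 170–278. Box rail corners are (190,133), (452,134), (450,320) and (187,320).

```bash
python3 - <<'E'
from h import *
f=pickle.load(open('pics/top0.pkl','rb')); s=pickle.load(open('pics/side0.pkl','rb'))
c=lambda u,v,z: ray(f,219.6+u/4,139.6+v/4,z)
d=lambda u,v,z: ray(s,239.6+u/5,169.6+v/5,z)
P={'BL':(190,133,.094),'BR':(452,134,.094),'FR':(450,320,.094),'FL':(187,320,.094),'stopB':(368,169,.108),'stopF':(367,278,.108),'drL':(195,394,.064),'drR':(442,396,.064),'blue':(42,240,.15),'green':(522,16,.15),'jar':(84,415,.086),'brR':(692,424,.064),'brL':(583,404,.064),'bbFL':(597,325,.078),'bbFR':(716,345,.078)}
for k,p in P.items(): print(k,c(*p).round(4))
print('side: ');
for k,p in {'BL':(183,345,.094),'BR':(362,78,.094),'FR':(590,160,.094),'FL':(432,445,.094),'stopB':(355,163,.108),'stopF':(490,212,.108),'drL':(535,500,.064),'drR':(680,230,.064)}.items(): print(k,d(*p).round(4))
from plant import env; st=env.get_state(); print(st['time'],st['tool_pos'],np.round(st['tool_rot'],3).tolist())
E
```

```text
BL [0.6863 0.3053 0.094 ]
BR [0.6911 0.0557 0.094 ]
FR [0.5138 0.0541 0.094 ]
FL [0.5082 0.3017 0.094 ]
stopB [0.6536 0.1346 0.108 ]
stopF [0.5507 0.1329 0.108 ]
drL [0.439  0.2957 0.064 ]
drR [0.4423 0.0594 0.064 ]
blue [0.5756 0.4281 0.15  ]
green [ 0.7935 -0.0052  0.15  ]
jar [0.4171 0.3963 0.086 ]
brR [ 0.421  -0.1802  0.064 ]
brL [ 0.4377 -0.0757  0.064 ]
bbFL [ 0.513  -0.0865  0.078 ]
bbFR [ 0.4965 -0.2001  0.078 ]
side: 
BL [0.6796 0.3096 0.094 ]
BR [0.6838 0.0598 0.094 ]
FR [0.5122 0.0571 0.094 ]
FL [0.5052 0.3063 0.094 ]
stopB [0.6464 0.1395 0.108 ]
stopF [0.5481 0.1371 0.108 ]
drL [0.4395 0.2966 0.064 ]
drR [0.4421 0.0626 0.064 ]
0.1 [ 0.18385012 -0.59662632  0.2492664 ] [[0.956, 0.294, -0.0], [0.294, -0.956, 0.002], [0.0, -0.002, -1.0]]
```

Both views agree: box yaw ≈1°, size 0.178×0.249 (expected 0.18×0.25), cover_push ≈(0.599,0.136), drawer front ≈(0.440,0.179). I'm turning the tool about +74° so tool x lies along the box's y, which keeps joint 6 in range, and moving over the box with the fingers shut.

Emit:
step_arm:
  delta_pos:
    - [0.59,-0.53,0]
    - [0.59,-0.53,0]
    - [0.59,-0.53,0]
    - [0.59,-0.53,0]
    - [0.59,-0.53,0]
    - [0.59,-0.53,0]
    - [0.59,-0.53,0]
    - [0.59,-0.53,0]
  rotation:
    - [0,0,-0.82]
    - [0,0,-0.82]
    - [0,0,-0.82]
    - [0,0,-0.82]
    - [0,0,-0.82]
    - [0,0,-0.82]
    - [0,0,-0.82]
    - [0,0,-0.82]
  grip: [1,1,1,1,1,1,1,1]

```text
time: 0.9
tool_pos: [0.3883, -0.255, 0.25]
tool_rot: [[0.588, 0.809, -0.0], [0.809, -0.588, 0.0], [0.0, -0.0, -1.0]]
ft_force: [0.8, 0.6, -0.5]
grip_width: 0.0003
gripper_force: 0.0
```

```bash
cat >> h.py <<'E'
def to(x,y,z,yaw=91.1):
    from plant import env
    from scipy.spatial.transform import Rotation as R
    s=env.get_state(); T=np.array(s['tool_rot'])
    G=R.from_euler('z',yaw,degrees=True).as_matrix()@np.diag([1,-1,-1])
    print('t',s['time'],'pos',np.round(s['tool_pos'],4),'q',np.round(s['qpos'],1),'w',s['grip_width'])
    print('dpos',(T.T@(np.array([x,y,z])-s['tool_pos'])/.5).round(3),'rot',(np.degrees(R.from_matrix(T.T@G).as_rotvec())/45).round(3))
E
python3 -c "
from h import *
to(.6,.095,.2)"
```

```text
t 0.9 pos [ 0.3883 -0.255   0.25  ] q [-41.3  -0.6 -20.5  70.1   0.   84.7] w 0.000268621116694334
dpos [ 0.815 -0.069  0.1  ] rot [-0.    -0.    -0.824]
```

Emit:
step_arm:
  delta_pos:
    - [0.81,-0.07,0.05]
    - [0.81,-0.07,0.05]
    - [0.81,-0.07,0.05]
    - [0.81,-0.07,0.05]
    - [0.81,-0.07,0.05]
    - [0.81,-0.07,0.05]
    - [0.81,-0.07,0.05]
    - [0.81,-0.07,0.05]
  rotation:
    - [0,0,-0.82]
    - [0,0,-0.82]
    - [0,0,-0.82]
    - [0,0,-0.82]
    - [0,0,-0.82]
    - [0,0,-0.82]
    - [0,0,-0.82]
    - [0,0,-0.82]
  grip: [1,1,1,1,1,1,1,1]

```text
time: 1.7
tool_pos: [0.5941, 0.0869, 0.2251]
tool_rot: [[-0.016, 1.0, -0.001], [1.0, 0.016, -0.0], [-0.0, -0.001, -1.0]]
ft_force: [0.5, -0.4, -0.1]
grip_width: 0.0001
gripper_force: 0.0
```

Emit:
step_arm:
  delta_pos:
    - [0,0,0]
    - [0,0,0]
  rotation:
    - [0,0,0]
    - [0,0,0]
  grip: [1,1]

```text
time: 1.9
tool_pos: [0.5934, 0.0858, 0.2248]
tool_rot: [[-0.018, 1.0, -0.002], [1.0, 0.018, -0.001], [-0.001, -0.002, -1.0]]
ft_force: [1.0, -0.9, 0.7]
grip_width: -0.0001
gripper_force: 0.0
```

```bash
python3 -c "
from h import *
to(.6,.108,.116)"
```

```text
t 1.9 pos [0.5934 0.0858 0.2248] q [ 2.1 14.2 -6.8 69.1 -0.  91. ] w -0.00010852363059557454
dpos [0.044 0.015 0.217] rot [-0.003  0.001 -0.001]
```

Emit:
step_arm:
  delta_pos:
    - [0.02,0.012,0.1]
    - [0.03,0.012,0.17]
    - [0.03,0.012,0.2]
    - [0.03,0.012,0.216]
    - [0.03,0.012,0.216]
  rotation:
    - [0,0,0]
    - [0,0,0]
    - [0,0,0]
    - [0,0,0]
    - [0,0,0]
  grip: [1,1,1,1,1]

```text
time: 2.4
tool_pos: [0.599, 0.0989, 0.1176]
tool_rot: [[-0.015, 1.0, -0.001], [1.0, 0.015, -0.0], [-0.0, -0.001, -1.0]]
ft_force: [-0.4, 0.1, -0.5]
grip_width: -0.0002
gripper_force: 0.0
```

```bash
python3 - <<'E'
from h import *
to(.6,.12,.116)
f=grab('side','s2'); cv2.imwrite('pics/c3.png',cv2.resize(f['pixels'][150:290,240:400,::-1],None,fx=4,fy=4))
E
```

```text
t 2.4 pos [0.599  0.0989 0.1176] q [  3.3  19.7 -13.2  57.2  -0.   92.4] w -0.00022366800222430706
dpos [0.042 0.003 0.003] rot [-0.001  0.    -0.006]
```

View pics/c3.png

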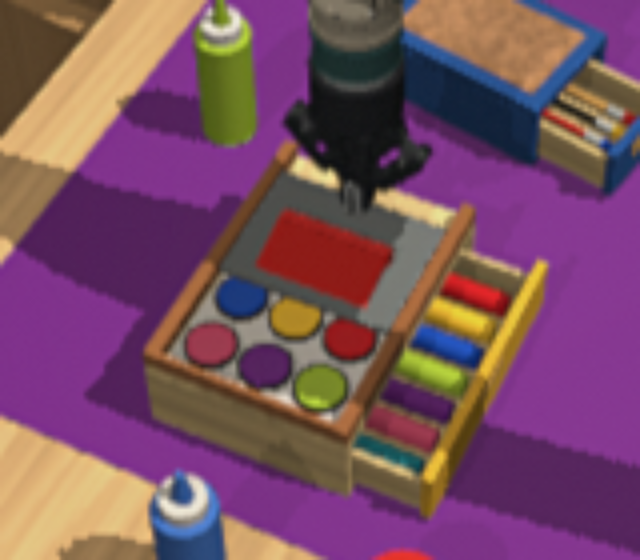

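Fingertips at crop (355,205) are just behind the red stop's push face and clear of the cover. Now pushing along the box's +y.

Emit:
step_arm:
  delta_pos:
    - [0.03,0.003,0.002]
    - [0.05,0.003,0.002]
    - [0.07,0.003,0.002]
    - [0.09,0.003,0.002]
    - [0.11,0.003,0.002]
    - [0.13,0.003,0.002]
    - [0.15,0.003,0.002]
    - [0.17,0.003,0.002]
  rotation:
    - [0,0,0]
    - [0,0,0]
    - [0,0,0]
    - [0,0,0]
    - [0,0,0]
    - [0,0,0]
    - [0,0,0]
    - [0,0,0]
  grip: [1,1,1,1,1,1,1,1]

```text
time: 3.25
tool_pos: [0.5995, 0.1858, 0.1167]
tool_rot: [[-0.016, 1.0, -0.0], [1.0, 0.016, -0.0], [-0.0, -0.0, -1.0]]
ft_force: [0.6, -2.1, 0.9]
grip_width: 0.0
gripper_force: 0.9
```

Emit:
step_arm:
  delta_pos:
    - [0.01,0,0]
    - [0.02,0,0]
    - [0.03,0,0]
  rotation:
    - [0,0,0]
    - [0,0,0]
    - [0,0,0]
  grip: [1,1,1]

```text
time: 3.55
tool_pos: [0.5992, 0.2002, 0.1166]
tool_rot: [[-0.016, 1.0, -0.0], [1.0, 0.016, -0.0], [-0.0, -0.0, -1.0]]
ft_force: [0.5, -1.4, 1.0]
grip_width: 0.0003
gripper_force: 0.8
```

Emit:
step_arm:
  delta_pos:
    - [0.008,0,0]
    - [0.016,0,0]
    - [0.024,0,0]
    - [0.03,0,0]
    - [0.036,0,0]
  rotation:
    - [0,0,0]
    - [0,0,0]
    - [0,0,0]
    - [0,0,0]
    - [0,0,0]
  grip: [1,1,1,1,1]

```text
time: 4.05
tool_pos: [0.5989, 0.2178, 0.1166]
tool_rot: [[-0.016, 1.0, -0.0], [1.0, 0.016, -0.001], [-0.001, -0.0, -1.0]]
ft_force: [0.7, -8.2, 1.0]
grip_width: -0.0002
gripper_force: 4.9
```

Emit:
step_arm:
  delta_pos:
    - [0.004,0,0]
    - [0.008,0,0]
    - [0.012,0,0]
  rotation:
    - [0,0,0]
    - [0,0,0]
    - [0,0,0]
  grip: [1,1,1]

```text
time: 4.35
tool_pos: [0.5989, 0.2182, 0.1167]
tool_rot: [[-0.013, 1.0, -0.0], [1.0, 0.013, -0.015], [-0.015, -0.0, -1.0]]
ft_force: [-0.3, -19.7, 4.3]
grip_width: 0.0001
gripper_force: 9.8
```

It stopped hard at y=0.218 (predicted 0.22) with the force rising to 20 N, so the cover is at its end stop. Backing off, lifting, and moving in front of the drawer.

Emit:
step_arm:
  delta_pos:
    - [-0.05,0,0]
    - [-0.06,0,-0.05]
    - [-0.06,0,-0.13]
    - [-0.06,-0.1,-0.13]
    - [-0.06,-0.2,-0.13]
    - [-0.06,-0.3,-0.13]
    - [-0.06,-0.4,-0.13]
    - [-0.06,-0.4,-0.13]
  rotation:
    - [0,0,0]
    - [0,0,0]
    - [0,0,0]
    - [0,0,0]
    - [0,0,0]
    - [0,0,0]
    - [0,0,0]
    - [0,0,0]
  grip: [1,1,1,1,1,1,1,1]

```text
time: 5.15
tool_pos: [0.39, 0.1898, 0.1791]
tool_rot: [[-0.019, 1.0, -0.011], [1.0, 0.019, -0.001], [-0.001, -0.011, -1.0]]
ft_force: [0.1, 0.5, 0.7]
grip_width: 0.0002
gripper_force: 0.0
```

```bash
python3 - <<'E'
from h import *
to(.395,.18,.064)
f=grab('side','s3'); cv2.imwrite('pics/c4.png',cv2.resize(f['pixels'][150:290,240:400,::-1],None,fx=4,fy=4))
E
```

```text
t 5.15 pos [0.39   0.1898 0.1791] q [ 1.730e+01 -3.000e-01 -2.930e+01  6.170e+01  1.000e-01  1.063e+02] w 0.00015680556831500995
dpos [-0.019  0.012  0.23 ] rot [-0.014  0.001 -0.001]
```

View pics/c4.png

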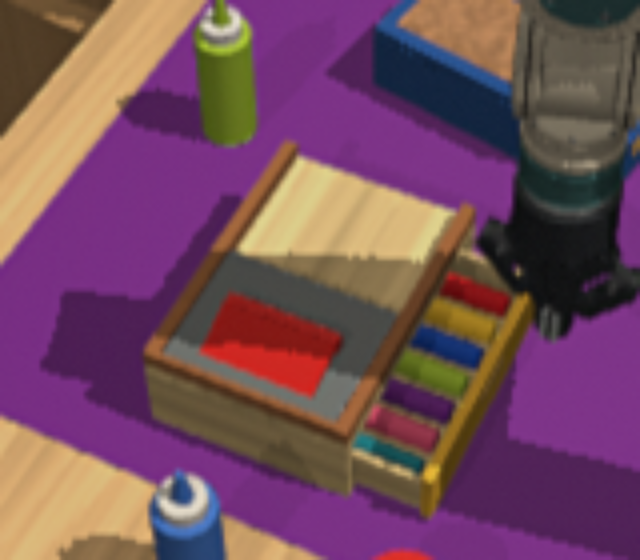

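The cover now lies over all the pots against the end wall, with its stop at crop (270,340). The gripper knuckles stick out along tool y, so I'll turn 90° more to keep them clear of the box front during the drawer push.

Emit:
step_arm:
  delta_pos:
    - [-0.02,0,0]
    - [-0.02,0,0]
    - [-0.02,0,0]
    - [-0.02,0,0]
    - [-0.02,0,0]
    - [-0.02,0,0]
  rotation:
    - [0,0,-1]
    - [0,0,-1]
    - [0,0,-1]
    - [0,0,-1]
    - [0,0,-1]
    - [0,0,-1]
  grip: [1,1,1,1,1,1]

```text
time: 5.8
tool_pos: [0.4015, 0.1815, 0.1823]
tool_rot: [[-0.721, 0.693, 0.002], [0.693, 0.721, 0.002], [-0.0, 0.002, -1.0]]
ft_force: [-0.7, -0.8, -0.4]
grip_width: 0.0003
gripper_force: 0.0
```

Emit:
step_arm:
  delta_pos:
    - [0,0,0]
    - [0,0,0]
    - [0,0,0]
    - [0,0,0]
    - [0,0,0]
    - [0,0,0]
  rotation:
    - [0,0,-1]
    - [0,0,-1]
    - [0,0,-1]
    - [0,0,-1]
    - [0,0,-1]
    - [0,0,-1]
  grip: [1,1,1,1,1,1]

```text
time: 6.4
tool_pos: [0.4015, 0.1815, 0.1823]
tool_rot: [[-1.0, -0.019, 0.002], [-0.019, 1.0, 0.002], [-0.002, 0.002, -1.0]]
ft_force: [-0.1, 0.6, 0.9]
grip_width: 0.0
gripper_force: 0.0
```

```bash
python3 - <<'E'
from h import *
to(.4,.18,.066,181.1)
E
```

```text
t 6.4 pos [0.4015 0.1815 0.1823] q [ 15.9  -0.3 -28.8  61.4   0.1  14.8] w 1.6140722586906608e-05
dpos [ 0.004 -0.003  0.233] rot [0.002 0.002 0.   ]
```

Emit:
step_arm:
  delta_pos:
    - [0.01,-0.003,0.08]
    - [0.01,-0.003,0.16]
    - [0.01,-0.003,0.21]
    - [0.01,-0.003,0.232]
    - [0.01,-0.003,0.232]
  rotation:
    - [0,0,0]
    - [0,0,0]
    - [0,0,0]
    - [0,0,0]
    - [0,0,0]
  grip: [1,1,1,1,1]

```text
time: 6.9
tool_pos: [0.3946, 0.1792, 0.0647]
tool_rot: [[-1.0, -0.016, -0.002], [-0.016, 1.0, -0.0], [0.002, -0.0, -1.0]]
ft_force: [-0.1, -0.9, 0.4]
grip_width: 0.0001
gripper_force: 0.0
```

Emit:
step_arm:
  delta_pos:
    - [-0.03,0,0]
    - [-0.06,0,0]
    - [-0.08,0,0]
    - [-0.1,0,0]
    - [-0.12,0,0]
    - [-0.14,0,0]
  rotation:
    - [0,0,0]
    - [0,0,0]
    - [0,0,0]
    - [0,0,0]
    - [0,0,0]
    - [0,0,0]
  grip: [1,1,1,1,1,1]

```text
time: 7.5
tool_pos: [0.4654, 0.1803, 0.0659]
tool_rot: [[-1.0, -0.016, -0.0], [-0.016, 1.0, 0.0], [0.0, 0.0, -1.0]]
ft_force: [-1.9, 0.8, 1.3]
grip_width: -0.0001
gripper_force: 1.3
```

Emit:
step_arm:
  delta_pos:
    - [-0.01,0,0]
    - [-0.02,0,0]
    - [-0.03,0,0]
    - [-0.036,0,0]
    - [-0.042,0,0]
  rotation:
    - [0,0,0]
    - [0,0,0]
    - [0,0,0]
    - [0,0,0]
    - [0,0,0]
  grip: [1,1,1,1,1]

```text
time: 8.0
tool_pos: [0.4857, 0.1806, 0.0657]
tool_rot: [[-1.0, -0.016, -0.0], [-0.016, 1.0, -0.0], [0.0, -0.0, -1.0]]
ft_force: [-1.6, 0.4, 1.7]
grip_width: -0.0004
gripper_force: 1.1
```

Emit:
step_arm:
  delta_pos:
    - [-0.006,0,0]
    - [-0.01,0,0]
    - [-0.014,0,0]
  rotation:
    - [0,0,0]
    - [0,0,0]
    - [0,0,0]
  grip: [1,1,1]

```text
time: 8.3
tool_pos: [0.4883, 0.1805, 0.065]
tool_rot: [[-1.0, -0.017, -0.009], [-0.017, 1.0, -0.0], [0.009, -0.0, -1.0]]
ft_force: [-12.2, 0.3, 8.5]
grip_width: 0.0002
gripper_force: 6.5
```

Emit:
step_arm:
  delta_pos:
    - [-0.004,0,0]
    - [-0.006,0,0]
    - [-0.006,0,0]
  rotation:
    - [0,0,0]
    - [0,0,0]
    - [0,0,0]
  grip: [1,1,1]

```text
time: 8.6
tool_pos: [0.4884, 0.1804, 0.0644]
tool_rot: [[-1.0, -0.017, -0.015], [-0.017, 1.0, -0.0], [0.015, -0.0, -1.0]]
ft_force: [-15.0, 0.3, 10.7]
grip_width: -0.0003
gripper_force: 7.7
```

Emit:
step_arm:
  delta_pos:
    - [0.06,0,0]
    - [0.1,0,0]
    - [0.14,0,-0.05]
    - [0.14,0,-0.15]
    - [0.14,0,-0.2]
    - [0.14,0,-0.2]
  rotation:
    - [0,0,0]
    - [0,0,0]
    - [0,0,0]
    - [0,0,0]
    - [0,0,0]
    - [0,0,0]
  grip: [1,1,1,1,1,1]

```text
time: 9.2
tool_pos: [0.4302, 0.1808, 0.1707]
tool_rot: [[-1.0, -0.016, 0.012], [-0.016, 1.0, 0.003], [-0.012, 0.002, -1.0]]
ft_force: [-0.3, 0.6, 0.1]
grip_width: 0.0
gripper_force: 0.0
```

```bash
python3 - <<'E'
from h import *
a=grab('side','s4')['pixels'][150:330,220:440,::-1]; b=grab('top','t4')['pixels'][140:265,220:420,::-1]
a=cv2.resize(a,(489,400)); b=cv2.resize(b,(640,400))[:,:300]
cv2.imwrite('pics/c5.png',np.hstack([a,b]))
E
```

```text
(no output)
```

View pics/c5.png

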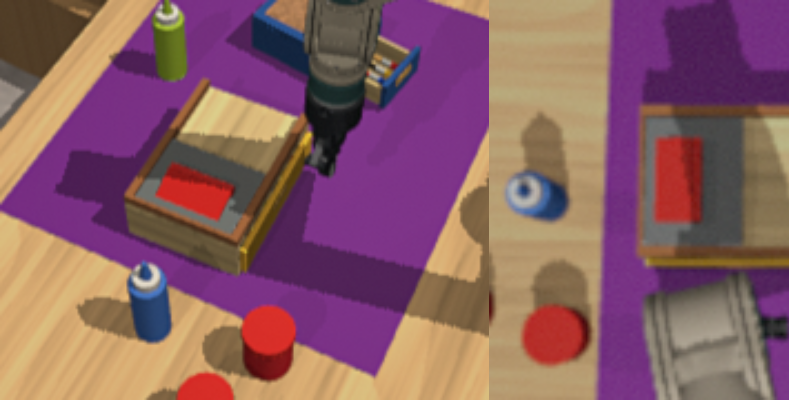

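The cover is shut (stop at (195,190) in the side crop) and the yellow front lies flush against the box. The brush drawer is still open, the bottles and jar are standing, and the gripper is clear.

```bash
python3 -c "
from plant import env
print(env.close_job())"
```

```text
the job is handed in; nothing more can be done
None
```

The paint box is closed: the cover is pushed to its end stop over all the pots and the yellow drawer is fully home. The brush drawer, bottles and jar weren't touched, and I handed the job in at about 9 s, though no verdict came back.

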